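# Switch the berry sorter to the empty beaker and run the test balls

## Robot

A 6-joint arm with a two-finger parallel gripper is mounted at the origin on the work surface. World frame = base frame: x ahead of the robot, y to its left, z up, the work surface at z = 0. Lengths are in mm, angles in rad, forces in N, time in s.
With the tool pointing down it reaches from about 275 to 750 mm from the base axis. Payload 10.2 kg.
Tool frame: the origin (TCP) lies at the very end of the fingers, on their centre line; the grasp point (between the pads) lies 19 mm behind it (ctrl.tcp_to_grasp is the distance from the TCP to the grasp point, in mm); z points along the fingers, x is the direction in which the jaws open and shut, and the axes are right-handed (so a half turn about z gives the same grasp; the last joint's range is limited). The gripper opens to 85 mm and grips with 20 to 120 N. Pads are 22 mm wide; open, the fingers measure 114 mm over their backs; the gripper's body (76 mm by 85 mm) begins 54 mm behind the grasp point. The pads swing forward as they close: fully open they stand 13 mm farther back than shut.
Start: joints at [-1.503, 0.313, 1.498, -0, 1.331, -0.223], TCP at [150.514, -502.968, 231.294] pointing down, gripper open.
Joint ranges: [-2.94, 2.94], [-0.97, 2.17], [0.19, 2.56], [-1.23, 4.37], [0.02, 3.11], [-2.88, 2.88]. Speed limits (rad/s): [2.39, 2.39, 3.01, 3.14, 3.14, 3.14].

## Interface

Orientations are given as a unit quaternion [w, x, y, z].
In Python, from rig import monitor, vision, order, ctrl gives the robot as it stands. The module is installed in compiled form; this text tells all that it offers.
- The arm moves only by the shell command python3 -m pendant 'ROWS' [FORCE]. ROWS is JSON, a list that holds one entry, the list of rows, each a list of 5 numbers: the closure, from -1 (fully open) to 1 (shut), then the shift along the world's x, y, z in m, then the turn about the world's z in degrees. In form: [[[fingers, dx, dy, dz, spin], ...]]. A call has 1 to 20 rows; each row is the pose to reach, as a shift and turn from the pose commanded when the call began; what a row does not reach only later rows make up. A row lasts 1/10 s, in which the tool goes at most 50 mm and 8.59 degrees, less where a joint would pass 70% of its speed; a pose out of reach is approached as far as the arm can. A call with a gripper value outside its range is refused whole. The fingers move at their own pace and stop on an object; FORCE is the grip in N (left out, the last holds). Time passes only in rows, so rows that repeat a pose let the fingers close. It gives the time, the measured TCP pose, the force and the opening at its end, in the units of the state.
- monitor.sense(): the state, without advancing time (a new reading comes with each control period).
- vision.capture(name): name is "scene" or "side" or "wrist"; returns (picture, depth): 480x640x3 uint8, red, green, blue; 480x640 float32, mm along the optical axis (not along the pixel's ray), 0 where there is no reading.
- vision.camera_info(name): a dict with "fov_y" (degrees; the focal length in pixels is half the picture's height over the tangent of half this angle, whatever the lens; pixels are square), "cx", "cy" (the principal point, pixels), "R" (3x3) and "t" (3): a world point X has camera coordinates R X + t; the wrist camera has in their place "hand_eye" (4x4, takes a point from camera to tool coordinates, whose origin is the TCP and whose axes are the tool frame's). Camera axes: x right, y down, z forward; pixel columns grow to the right and rows downward; lengths in mm; the calibration is good to about 2 mm. A picture is of the moment at which its call begins: read the wrist's pose just before it. camera_info takes no time and is no camera call.
- order.finish_job(): hands the job in, once; it reports no verdict.
The state is a dict: "time_s": time; "joints": joint angles; "dq": joint speeds; "tau": joint torques, N m; "eef_pos": TCP position; "ee_rot": TCP orientation; "force": force on the tool from outside, world axes, zero at the start; "wrist_torque": the same for the moment, N m; "grip_width": opening from 0.0 (shut) to 1.0 (fully open).
Only numpy, scipy, OpenCV 4.12 (cv2) and the standard library are available. Lean on these libraries where they do the work, as an engineer would, in place of code of your own. Each camera call takes 0.05 s, during which the arm holds its last target.

## Task

The beaker at the sorter's orange chute is full: press the raised yellow pad of the blue seesaw gate down with a fingertip until the gate has rocked fully over to the green chute. Then push the red tab sideways to open the feed slide all the way, so that the three green glass balls run down by themselves into the open beaker. Do not pick up or carry anything, do not touch the balls, and leave the beakers and all other glassware standing where they are.

Things in the scene. Friction and masses are not known exactly. Their poses are not given: they have to be found in the camera images.
- sorter: Berry sorter fixed to the bench, 440 mm wide (y), 215 mm high. Origin on the bench under the middle of the gate's pivot; x points to the sloping feeder at its back (away from the robot, turned up to 0.4 rad either way), y along the gate to the green chute, z up. Green chute at +y, orange chute at -y, each ending in a clear hood, 119 mm high, over a beaker 180 mm from the origin.
- gate (a joint): Seesaw gate, a blue trough 166 mm long along the sorter's y, hinged at its middle. Angle in rad, from -0.28 (stop: leans to the orange chute, green end up) to +0.28 (stop: leans to the green chute). It starts between -0.28 and -0.18. Stiff pivot: it stays where it is left; about 2 N pressed on a yellow pad moves it.
- gate_pivot (a point): Middle of the gate's pivot, fixed, 140 mm above the sorter's origin; axis along the sorter's x. Beside the gate's middle, 27 mm to -x, stands a clear backstop plate, 74 mm long (y), top 188 mm above the bench. The feeder, a trough 30 mm wide, rises to +x from x = 18 mm; its wall tops are 183 mm above the bench at x = 60 mm, and 215 mm at the far end.
- pad_left (a point): Centre of the top of the yellow press pad at the gate's green (+y) end; moves with the gate. Pad 54 mm (x) by 44 mm (y), 4 mm thick, sticking out of the gate towards the robot. In the gate's frame it lies 50 mm to -x, 66 mm to +y and 18 mm above the pivot. With the gate at the green stop it is at sorter x -50, y 68, z 139 mm. A like pad is at the orange end.
- feed (a joint): Feed slide, a red blade across the feeder that holds the balls back; slides along the sorter's +y. 0 = shut, 0.034 m = fully open (stop). Starts at 0 to 0.002. Stays where it is left; about 1.5 N of push moves it.
- tab (a point): Middle of the outer (-y) face, the one to push, of the upright red tab of the feed slide; moves with it. Tab 36 mm wide (x), 6 mm thick (y); it reaches 17 mm above and 33 mm below this point. It stands clear of the feeder at sorter x 60, y -81 (shut) or -47 mm (open), z 227 mm. A bar at 203 mm height joins it to the blade over the feeder wall.
- beaker_mid (a point): Centre (half-way up) of the open glass beaker under the green chute's hood, loose; 76 mm outside diameter, wall 3 mm, 66 mm high, 180 mm from the sorter's origin along +y.
- ball0_center (a point): Centre of green glass test ball 1 of 3, 20 mm diameter, loose, in the feeder behind the red blade (first in the queue).
- ball1_center (a point): Centre of green glass test ball 2 of 3, 20 mm diameter, loose, in the feeder behind the red blade (second in the queue).
- ball2_center (a point): Centre of green glass test ball 3 of 3, 20 mm diameter, loose, in the feeder behind the red blade (last in the queue).
- full_beaker: Glass beaker with steel lid under the orange chute's hood, full, loose, 76 mm diameter, 71 mm high; origin at the centre of its underside. Leave alone.
- flask: Glass conical flask, loose, 72 mm diameter, 120 mm high, behind one of the chutes; origin under its centre. Leave alone.
- dropper: Amber dropper bottle, loose, 40 mm diameter, 85 mm high, behind the other chute; origin under its centre. Leave alone.
- reagent: White reagent bottle, loose, 72 mm diameter, 190 mm high, at the robot's left; origin under its centre. Leave alone.
- sample_jar: Sample jar, loose, 60 mm diameter, 70 mm high, at the robot's left; origin under its centre. Leave alone.
- stopper: Rubber stopper, loose, 40 mm diameter, 30 mm high, at the robot's right; origin under its centre. Leave alone.
Things that resemble listed ones, but are neither listed nor needed, are in the scene too. Leave any pink, purple or turquoise look-alike of the part that bears beaker_mid alone.

How it is judged (in metres and radians):
On the way, in this order (a step that is already met when the one before it is completed fails the run):
1. the gate is rocked over to the green chute while the feed slide is still shut (value of joint gate above 0.2 rad and value of joint feed below 0.01 m), for 0.2 s.
2. the feed slide is pushed open (value of joint feed above 0.024 m and value of joint gate above 0.2 rad), for 0.1 s.
At the end, for the whole second after the job is handed in: All three balls lie in the open beaker (centres within 32 mm of its axis and below its rim), the beaker stands upright within 30 mm of where it was, the gate leans to the green chute by at least 0.2 rad and the feed slide is open by at least 24 mm (all of step 2 and horizontal distance between each of ball0_center, ball1_center, ball2_center and beaker_mid below 0.032 m and z of ball0_center in the frame of beaker_mid between -0.033 and 0.03 m and z of ball1_center in the frame of beaker_mid between -0.033 and 0.03 m and z of ball2_center in the frame of beaker_mid between -0.033 and 0.03 m and angle between beaker_mid's own z axis and vertical below 0.1 rad and distance of beaker_mid from where it was at the start of the episode below 0.03 m); the robot touches nothing.
It fails at once if a glass ball is touched by the robot (contact force between any of the fingers, the arm and ball0 above 0.5 N or contact force between any of the fingers, the arm and ball1 above 0.5 N or contact force between any of the fingers, the arm and ball2 above 0.5 N).
It fails at once if a glass ball is lifted (height (world z) of any of ball0_center, ball1_center, ball2_center above 0.24 m).
It fails at once if the open beaker is lifted, tipped or pushed away (height (world z) of beaker_mid above 0.055 m or angle between beaker_mid's own z axis and vertical above 0.4 rad or distance of beaker_mid from where it was at the start of the episode above 0.04 m).
It fails at once if another vessel or the stopper is moved or tipped (distance of any of full_beaker, flask, dropper, reagent, sample_jar, stopper from where it was at the start of the episode above 0.03 m or angle between any of full_beaker, flask, dropper, reagent, sample_jar, stopper's own z axis and vertical above 0.4 rad).
It also fails if it takes over 45 s, if anything falls off the work surface, if the arm or the gripper's body presses on something with over 40 N, if the wrist force passes 120 N, or if a joint passes its speed limit or range.

## Working session

There is one attempt and no reset: what is moved stays moved. The work goes in short steps, Python scripts to look and compute and a shell command to move; the robot and the scene stay as the last step left them, time stands still between calls to the robot, and variables do not carry over. Pictures are saved under pics/ and viewed, and the job is handed in when it is done.

```bash
mkdir -p pics; cat > h.py <<'E'
import numpy as np, cv2
from rig import monitor, vision, order, ctrl
def K(n):
    i=vision.camera_info(n); f=240/np.tan(np.radians(i['fov_y'])/2); return i,f
def world(n,u,v,d):
    i,f=K(n); c=np.stack([(u-i['cx'])/f*d,(v-i['cy'])/f*d,d],-1)
    return (c-np.array(i['t']))@np.array(i['R'])
def proj(n,X):
    i,f=K(n); c=np.array(i['R'])@X+np.array(i['t']); return c[0]/c[2]*f+i['cx'],c[1]/c[2]*f+i['cy']
E
python3 - <<'E'
from h import *
print(monitor.sense())
for n in("scene","side"):
    p,d=vision.capture(n); cv2.imwrite(f'pics/{n}0.png',p[:,:,::-1]); np.savez(f'{n}0.npz',p=p,d=d); print(n,vision.camera_info(n))
E
```

```text
{'time_s': 0.0, 'joints': array([-1.50339956e+00,  3.13453480e-01,  1.49842945e+00, -2.53747710e-06,
        1.33100539e+00, -2.23389977e-01]), 'dq': array([-0.0005335 , -0.00095905, -0.00038866,  0.00177112,  0.00171507,
       -0.00044998]), 'tau': array([ 1.00148976e-03, -4.12261462e+01, -2.59741545e+01, -7.98060523e-05,
        4.13976566e-03,  1.48082080e-05]), 'eef_pos': array([ 150.49578827, -502.70055149,  230.73617122]), 'ee_rot': array([-4.91586417e-04,  8.02092907e-01, -5.97198918e-01, -4.21937759e-04]), 'force': array([-0.07487589, -0.09649196, -0.03575154]), 'wrist_torque': array([0.02070669, 0.01835582, 0.01254822]), 'grip_width': 1.001541886564846}
scene {'fov_y': 53.3972973192491, 'cx': 313.92315182146456, 'cy': 239.04323763967375, 'R': array([[-0.53270151,  0.84628183, -0.00601375],
       [ 0.6447969 ,  0.40125162, -0.65056444],
       [-0.54814784, -0.35043431, -0.75942725]]), 't': array([ 306.80341522, -240.09292371, 1587.06106422])}
side {'fov_y': 48.75692907983015, 'cx': 308.56556426176684, 'cy': 230.86667708645402, 'R': array([[-0.71853932, -0.695408  , -0.01043859],
       [-0.52925913,  0.55647796, -0.64048189],
       [ 0.45120508, -0.4546867 , -0.76790232]]), 't': array([ 391.75532084,  400.37954575, 1416.32324246])}
```

View pics/scene0.png

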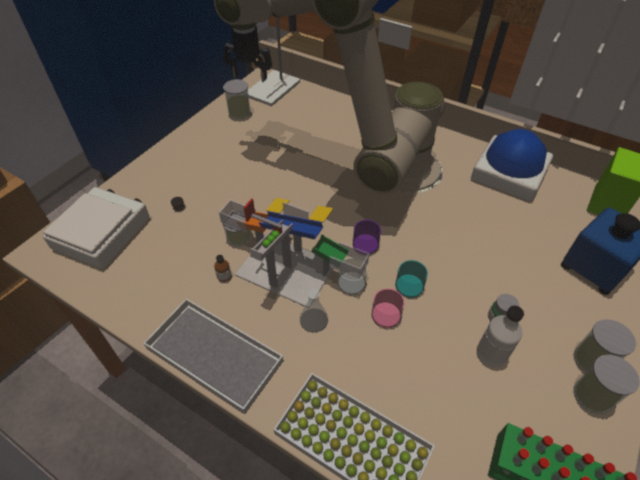

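View pics/side0.png

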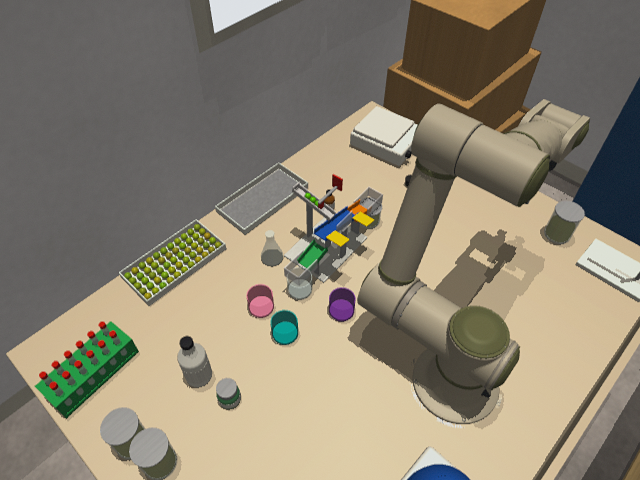

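Both views show the sorter: in scene, the yellow pads are near (278,205) and (320,213) and the red tab near (250,209). In side, the pads are near (338,239) and (363,219) and the tab near (337,182). I'll segment these by colour.

```bash
python3 - <<'E'
from h import *
for n,roi in(("scene",(215,190,380,300)),("side",(280,160,400,300))):
    z=np.load(n+'0.npz');p,d=z['p'],z['d'];x0,y0,x1,y1=roi
    hsv=cv2.cvtColor(p,cv2.COLOR_RGB2HSV)
    R={'yel':((20,150,90),(32,255,255)),'blue':((105,130,60),(125,255,255)),'red':((0,170,50),(6,255,255)),'red2':((174,170,50),(179,255,255)),'org':((7,170,80),(17,255,255)),'grn':((45,130,50),(75,255,255))}
    for k,(a,b) in R.items():
        m=cv2.inRange(hsv,a,b); mm=np.zeros_like(m); mm[y0:y1,x0:x1]=m[y0:y1,x0:x1]
        c,l,s,ce=cv2.connectedComponentsWithStats(mm)
        for i in range(1,c):
            if s[i,4]<12: continue
            v,u=np.nonzero(l==i); w=world(n,u,v,d[v,u].astype(float)); ok=d[v,u]>0
            print(n,k,s[i,4],ce[i].round(1),np.median(w[ok],0).round(0),w[ok].min(0).round(),w[ok].max(0).round())
    im=cv2.resize(p[y0:y1,x0:x1],None,fx=4.8,fy=4.8,interpolation=cv2.INTER_CUBIC)
    im=im[:600,:800]; cv2.imwrite(f'pics/{n}crop.png',im[:,:,::-1])
E
```

```text
scene yel 176 [276.8 205.1] [ 487. -175.  142.] [ 343. -280.   -4.] [ 510. -140.  186.]
scene yel 232 [320.7 213.3] [472. -45. 172.] [ 290. -146.   -5.] [499. -23. 178.]
scene blue 46 [274.  218.6] [ 516. -162.  125.] [ 510. -182.  119.] [ 524. -145.  133.]
scene blue 306 [303.4 227.2] [516. -64. 148.] [ 499. -135.  131.] [549. -22. 172.]
scene red 16 [247.8 203.9] [ 595. -173.  242.] [ 582. -175.  240.] [ 606. -171.  246.]
scene org 12 [262.2 214.1] [ 513. -204.  116.] [ 509. -216.  112.] [ 515. -191.  122.]
scene org 97 [252.4 222.4] [ 538. -217.   96.] [ 520. -241.   88.] [ 611. -148.  203.]
scene grn 112 [270.3 238. ] [620. -92. 193.] [ 589. -109.  179.] [647. -84. 201.]
scene grn 234 [330.5 250.7] [509.   8.  96.] [491. -21.  81.] [543.  45. 122.]
side yel 176 [363.1 218.5] [ 479. -170.  142.] [ 450. -260.    4.] [ 541. -145.  154.]
side yel 200 [337.5 238.2] [468. -42. 172.] [ 441. -160.    8.] [552. -16. 182.]
side blue 376 [330.6 224.4] [534. -76. 145.] [ 493. -177.  118.] [554. -15. 190.]
side red 92 [337.  181.8] [ 587. -169.  223.] [ 569. -175.  195.] [ 607. -166.  244.]
side red 14 [321.4 204.8] [582. -96. 182.] [ 580. -105.  173.] [585. -83. 193.]
side org 41 [329.5 198.9] [ 659. -221.   56.] [ 650. -236.   44.] [ 670. -206.   66.]
side org 142 [356.9 207.7] [ 548. -222.   96.] [ 507. -252.   82.] [ 561. -171.  135.]
side grn 71 [311.4 198.4] [614. -89. 191.] [590. -99. 178.] [641. -80. 201.]
side grn 409 [311.7 253.9] [521.  11.  99.] [487. -28.  84.] [543.  57. 127.]
```

View pics/scenecrop.png

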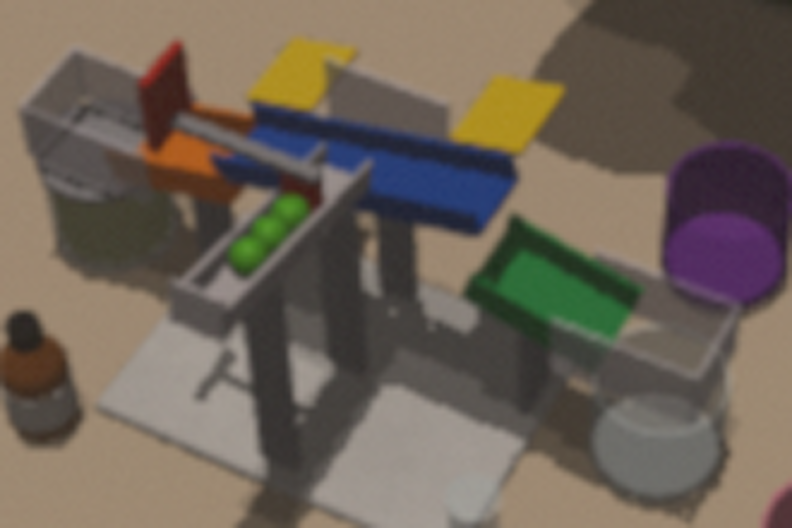

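View pics/sidecrop.png

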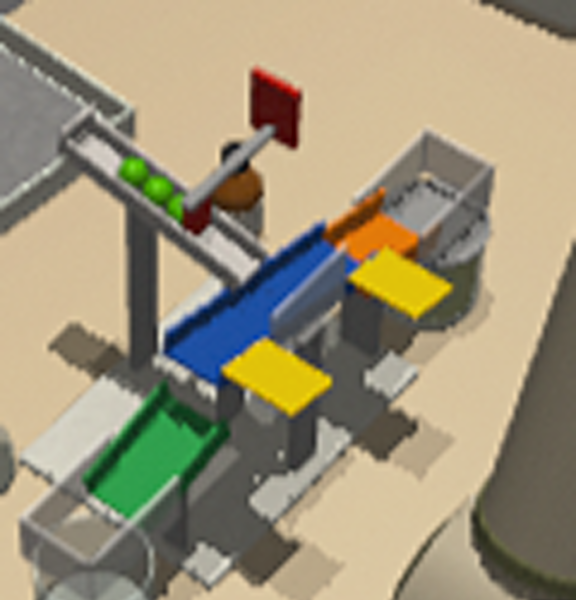

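```bash
cat >> h.py <<'E'
def tri(a,b,ns=("scene","side")):
    A=[];B=[]
    for n,(u,v) in zip(ns,(a,b)):
        i,f=K(n);R=np.array(i['R']);t=np.array(i['t']);c=-R.T@t
        d=R.T@np.array([(u-i['cx'])/f,(v-i['cy'])/f,1]);d/=np.linalg.norm(d);P=np.eye(3)-np.outer(d,d);A.append(P);B.append(P@c)
    X=np.linalg.lstsq(np.vstack(A),np.hstack(B),rcond=None)[0]
    return X.round(1),round(max(np.linalg.norm(P@X-q) for P,q in zip(A,B)),1)
def model(o,yaw,p):
    c,s=np.cos(yaw),np.sin(yaw);return np.array([o[0]+c*p[0]-s*p[1],o[1]+s*p[0]+c*p[1],p[2]])
E
python3 - <<'E'
from h import *
print('padL',tri((320.7,213.3),(337.5,238.2)))
print('padR',tri((276.8,205.1),(363.1,218.5)))
# tab corners by eye in crops /4.8 : top outer ends
s=lambda x,y:(215+x/4.8,190+y/4.8); q=lambda x,y:(280+x/4.8,160+y/4.8)
print('tab +x top',tri(s(142,82),q(253,70)),'tab -x top',tri(s(181,43),q(300,92)))
print('backstop top L/R',tri(s(446,105),q(345,250)),tri(s(328,60),q(275,318)))
print('feeder far end wall corners',tri(s(175,287),q(85,108)),tri(s(226,318),q(62,135)))
E
```

```text
padL (array([469. , -44.5, 167.8]), np.float64(1.4))
padR (array([ 480.6, -175.2,  137. ]), np.float64(2.1))
tab +x top (array([ 606.2, -172.1,  239.9]), np.float64(2.0)) tab -x top (array([ 572.1, -175.8,  238.7]), np.float64(0.3))
backstop top L/R (array([486.1, -94.9, 192.7]), np.float64(28.2)) (array([ 504.8, -109.6,  173. ]), np.float64(31.2))
feeder far end wall corners (array([682.4, -98.9, 206.8]), np.float64(1.6)) (array([680. , -73.4, 200.3]), np.float64(0.9))
```

```bash
python3 -m pendant '[[[1,0,0,0.05,0],[1,0.02,0.03,0.07,0],[1,0.045,0.066,0.07,-3],[1,0.07,0.102,0.07,-6],[1,0.095,0.138,0.07,-9],[1,0.12,0.175,0.07,-11],[1,0.145,0.211,0.07,-11],[1,0.17,0.248,0.07,-11],[1,0.195,0.284,0.07,-11],[1,0.22,0.32,0.07,-11],[1,0.245,0.357,0.07,-11],[1,0.27,0.393,0.07,-11],[1,0.295,0.43,0.07,-11],[1,0.3165,0.461,0.07,-11],[1,0.3165,0.461,0.07,-11],[1,0.3165,0.461,0.07,-11],[1,0.3165,0.461,0.07,-11],[1,0.3165,0.461,0.07,-11]]]' 40
python3 - <<'E'
from h import *
for n in("scene","side"):
    p,d=vision.capture(n); cv2.imwrite(f'pics/{n}1.png',p[:,:,::-1])
p,d=vision.capture("wrist"); cv2.imwrite('pics/wrist1.png',p[:,:,::-1])
E
```

```text
time_s: 1.9
eef_pos: [466.6, -42.9, 301.3]
ee_rot: [0.0, 0.741, -0.672, 0.0]
force: [-0.5, -0.2, -0.9]
grip_width: -0.001
```

View pics/side1.png

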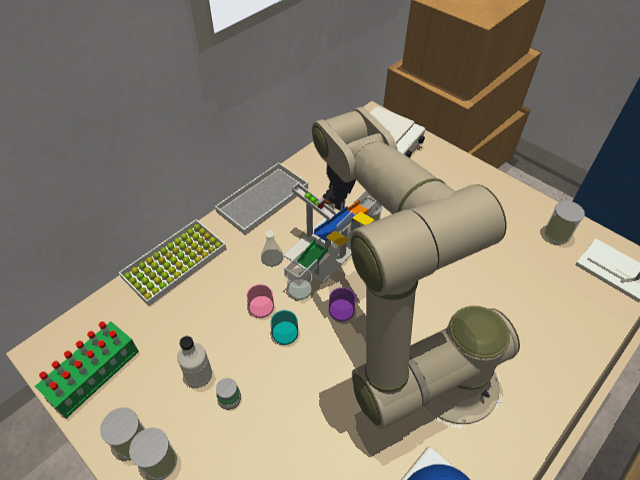

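View pics/wrist1.png

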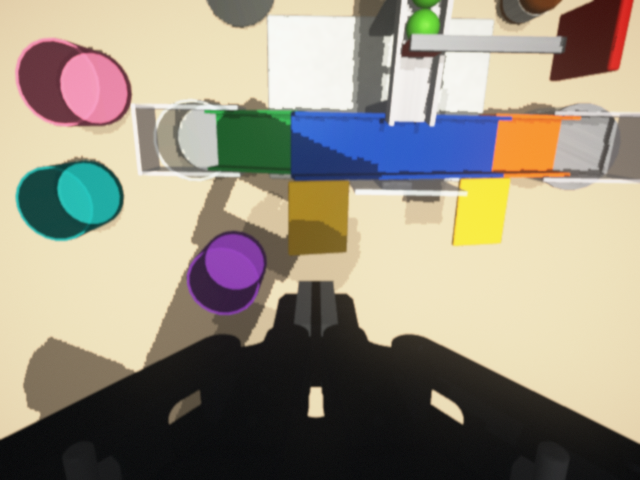

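The wrist view shows the sorter square to the tool. The left pad is centred at about (319,217) and the backstop line ends near (467,192). I'll cross-check the pad position from this view.

```bash
python3 - <<'E'
from h import *
from scipy.spatial.transform import Rotation as Ro
st=monitor.sense(); i,f=K("wrist"); H=np.array(i['hand_eye']);w,x,y,z=st['ee_rot'];R=Ro.from_quat([x,y,z,w]).as_matrix()
def ray(u,v,zz):
    d=R@H[:3,:3]@np.array([(u-i['cx'])/f,(v-i['cy'])/f,1]);c=R@H[:3,3]+st['eef_pos'];return (c+d*(zz-c[2])/d[2]).round(1)
print('padL',ray(319,217,172),'corners',ray(289,181,178),ray(349,181,166),'padR',ray(482,211,142))
print('tab bottom/top near edge',ray(551,78,194),ray(606,68,244), 'far top',ray(629,0,244))
E
python3 -m pendant '[[[1,0,0,-0.045,0],[1,0,0,-0.09,0],[1,0,0,-0.115,0],[1,0,0,-0.115,0]]]'
```

```text
padL [470.6 -44.4 172. ] corners [495.  -21.4 178. ] [497.4 -63.2 166. ] padR [ 480.9 -172.8  142. ]
tab bottom/top near edge [ 574.1 -172.9  194. ] [ 573.1 -170.3  244. ] far top [ 602.1 -172.1  244. ]
time_s: 2.45
eef_pos: [465.4, -41.8, 183.7]
ee_rot: [0.001, 0.741, -0.672, -0.003]
force: [0.3, 0.8, 0.7]
grip_width: 0.0
```

```bash
python3 -m pendant '[[[1,0,0,-0.005,0],[1,0,0,-0.01,0],[1,0,0,-0.014,0],[1,0,0,-0.018,0],[1,0,0,-0.022,0],[1,0,0,-0.026,0],[1,0,0,-0.03,0],[1,0,0,-0.034,0],[1,0,0,-0.037,0],[1,0,0,-0.04,0],[1,0,0,-0.04,0]]]'
```

```text
time_s: 3.55
eef_pos: [466.9, -42.0, 145.8]
ee_rot: [0.0, 0.741, -0.671, -0.0]
force: [0.3, -1.3, 0.5]
grip_width: 0.001
```

```bash
python3 -m pendant '[[[1,0,0,-0.002,0],[1,0,0,-0.004,0],[1,0,0,-0.005,0],[1,0,0,-0.005,0]]]'; python3 - <<'E'
from h import *
p,d=vision.capture("wrist"); cv2.imwrite('pics/wrist2.png',p[:,:,::-1])
E
```

```text
time_s: 3.95
eef_pos: [467.0, -42.0, 141.9]
ee_rot: [0.0, 0.741, -0.671, 0.0]
force: [-3.3, 1.3, 8.9]
grip_width: 0.002
```

View pics/wrist2.png

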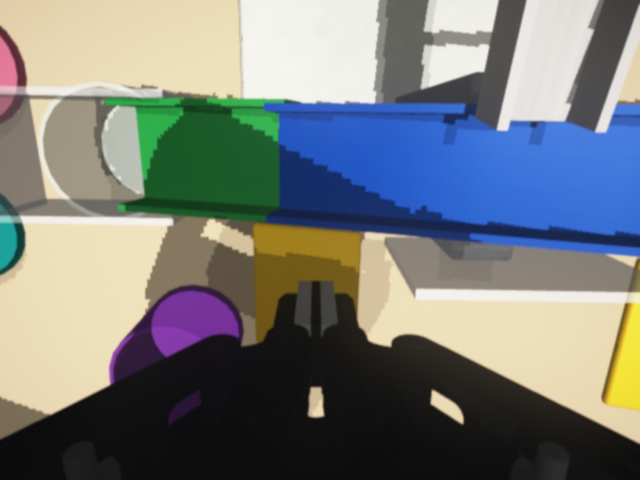

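The trough now tilts towards the green chute, and 8.9 N at z = 142 suggests the stop. I'll press slightly more, then retract.

```bash
python3 -m pendant '[[[1,0,0,-0.002,0],[1,0,0,-0.002,0],[1,0,0,-0.002,0]]]';  python3 -m pendant '[[[1,0,0,0.03,0],[1,0,0,0.08,0],[1,0,0,0.13,0],[1,0,0,0.162,0],[1,0,0,0.162,0]]]'; python3 - <<'E'
from h import *
p,d=vision.capture("wrist"); cv2.imwrite('pics/wrist3.png',p[:,:,::-1])
p,d=vision.capture("scene"); p=cv2.resize(p[170:310,215:385],None,fx=4.2,fy=4.2,interpolation=2);cv2.imwrite('pics/scene3.png',p[:,:,::-1])
E
```

```text
time_s: 4.3
eef_pos: [467.2, -42.1, 141.3]
ee_rot: [-0.0, 0.741, -0.671, 0.001]
force: [-8.7, 2.2, 24.3]
grip_width: 0.004
time_s: 4.8
eef_pos: [468.3, -42.6, 305.4]
ee_rot: [-0.001, 0.741, -0.671, 0.004]
force: [0.2, 0.3, -0.6]
grip_width: 0.001
```

View pics/wrist3.png

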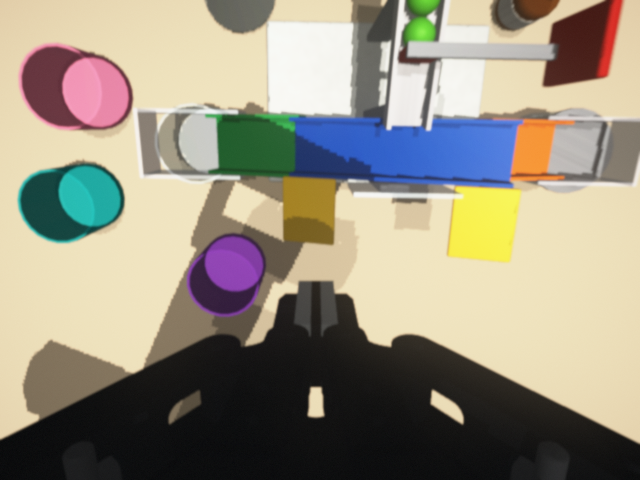

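View pics/scene3.png

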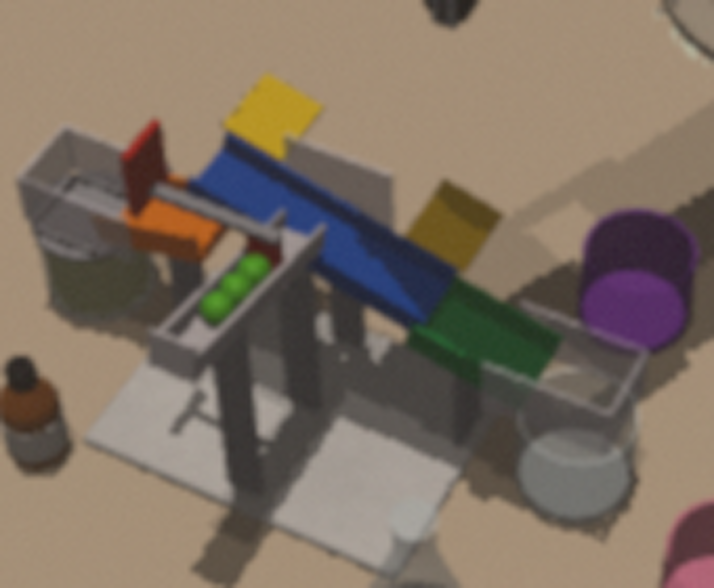

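The gate is fully over: in the wrist view the left pad is foreshortened at (309,210) and the right one raised at (485,223), and the force reached 24 N on the stop. The slide is still shut. Next I'll move outside the tab.

```bash
python3 -m pendant '[[[1,0.025,-0.036,0.01,0],[1,0.05,-0.072,0.01,0],[1,0.075,-0.108,0.01,0],[1,0.1,-0.144,0.01,0],[1,0.128,-0.178,0.01,0],[1,0.128,-0.178,0.01,0],[1,0.128,-0.178,0.01,0]]]';  python3 - <<'E'
from h import *
p,d=vision.capture("wrist"); cv2.imwrite('pics/wrist4.png',p[:,:,::-1])
from scipy.spatial.transform import Rotation as Ro
st=monitor.sense(); print(st['eef_pos'])
E
```

```text
time_s: 5.6
eef_pos: [594.9, -220.4, 308.4]
ee_rot: [0.0, 0.741, -0.672, -0.002]
force: [0.6, 1.0, 0.6]
grip_width: -0.003
[ 594.65864552 -219.58781542  309.72350088]
```

View pics/wrist4.png

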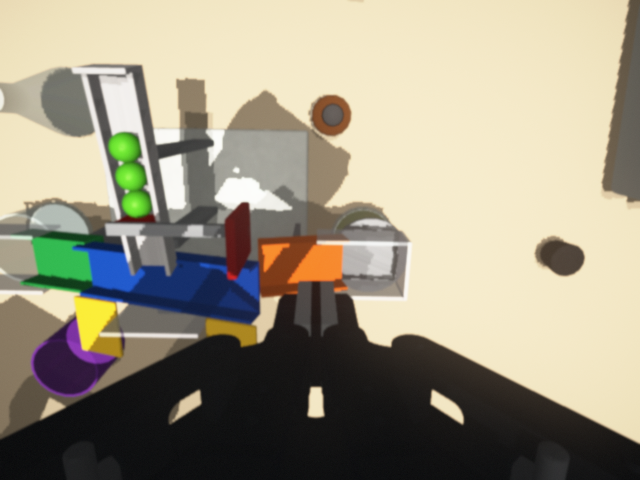

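```bash
python3 - <<'E'
from h import *
from scipy.spatial.transform import Rotation as Ro
st=monitor.sense(); i,f=K("wrist"); H=np.array(i['hand_eye']);w,x,y,z=st['ee_rot'];R=Ro.from_quat([x,y,z,w]).as_matrix()
def ray(u,v,zz):
    d=R@H[:3,:3]@np.array([(u-i['cx'])/f,(v-i['cy'])/f,1]);c=R@H[:3,3]+st['eef_pos'];return (c+d*(zz-c[2])/d[2]).round(1)
print(ray(226,210,244),ray(227,280,244),ray(249,204,194),ray(250,262,194))
E
```

```text
[ 612.2 -168.5  244. ] [ 571.2 -170.6  244. ] [ 605.6 -173.1  194. ] [ 564.4 -176.   194. ]
```

```bash
python3 -m pendant '[[[1,0,0,-0.045,0],[1,0,0,-0.09,0],[1,0,0,-0.09,0]]]';  python3 -m pendant '[[[1,-0.001,0.01,0,0],[1,-0.002,0.02,0,0],[1,-0.003,0.026,0,0],[1,-0.003,0.032,0,0],[1,-0.004,0.038,0,0],[1,-0.004,0.044,0,0],[1,-0.005,0.05,0,0],[1,-0.005,0.056,0,0],[1,-0.006,0.06,0,0],[1,-0.006,0.06,0,0]]]';  python3 - <<'E'
from h import *
p,d=vision.capture("wrist"); cv2.imwrite('pics/wrist5.png',p[:,:,::-1])
E
```

```text
time_s: 5.95
eef_pos: [592.4, -217.6, 215.9]
ee_rot: [0.001, 0.741, -0.671, -0.006]
force: [0.0, -0.2, -0.5]
grip_width: -0.002
time_s: 6.95
eef_pos: [588.9, -159.3, 221.2]
ee_rot: [-0.0, 0.741, -0.671, -0.0]
force: [-0.1, -0.9, -1.0]
grip_width: 0.0
```

View pics/wrist5.png

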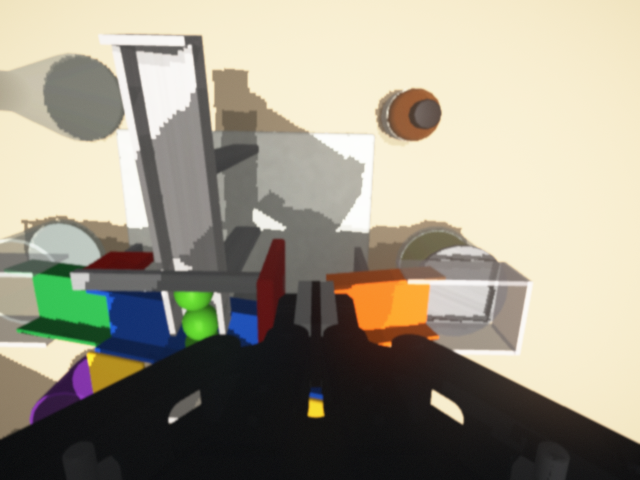

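The slide has moved and the balls are running, at (193,300) and (200,324). I'll push on to the stop.

```bash
python3 -m pendant '[[[1,0,0.003,0,0],[1,0,0.006,0,0],[1,0,0.008,0,0],[1,0,0.008,0,0]]]'
```

```text
time_s: 7.4
eef_pos: [588.8, -156.0, 221.5]
ee_rot: [0.003, 0.74, -0.672, 0.003]
force: [-0.6, -20.3, -1.5]
grip_width: 0.0
```

-20 N with the motion halted means the slide is at its stop. Now I'll back off and check.

```bash
python3 -m pendant '[[[1,0.002,-0.03,0,0],[1,0.005,-0.06,0.01,0],[1,0.005,-0.08,0.05,0],[1,0.005,-0.1,0.09,0],[1,-0.02,-0.14,0.09,0],[1,-0.05,-0.18,0.09,0],[1,-0.08,-0.22,0.09,0],[1,-0.08,-0.22,0.09,0],[1,-0.08,-0.22,0.09,0]]]';  python3 - <<'E'
from h import *
for n,(x0,y0,x1,y1) in(("scene",(215,170,385,310)),("side",(270,160,410,310))):
    p,d=vision.capture(n); p=cv2.resize(p[y0:y1,x0:x1],None,fx=4,fy=4,interpolation=2);cv2.imwrite(f'pics/{n}6.png',p[:,:,::-1])
E
```

```text
time_s: 8.3
eef_pos: [508.5, -372.5, 311.1]
ee_rot: [-0.0, 0.741, -0.672, -0.0]
force: [-0.3, 0.9, -1.0]
grip_width: -0.0
```

View pics/scene6.png

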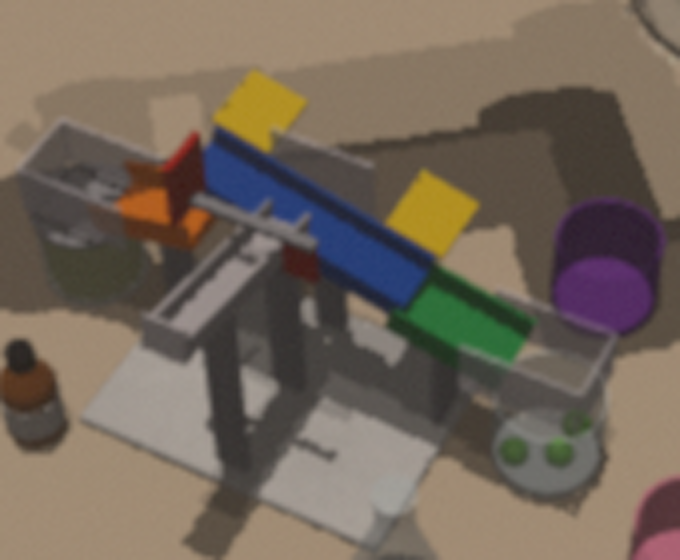

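View pics/side6.png

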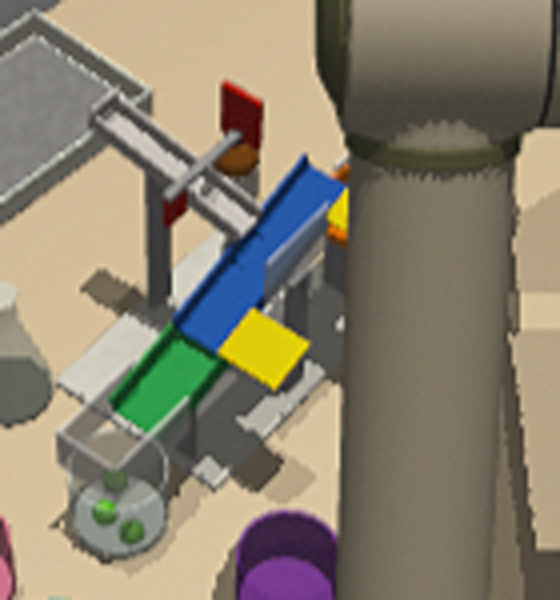

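All three balls are in the open beaker: scene crop (513,450), (560,452), (577,423), with the same three in the side view. The gate is over, the slide is open and the robot is clear. I'll let it settle briefly, then hand in.

```bash
python3 -m pendant '[[[1,0,0,0,0],[1,0,0,0,0],[1,0,0,0,0],[1,0,0,0,0],[1,0,0,0,0],[1,0,0,0,0],[1,0,0,0,0],[1,0,0,0,0],[1,0,0,0,0],[1,0,0,0,0]]]';  python3 - <<'E'
from h import *
print(order.finish_job())
E
```

```text
time_s: 9.4
eef_pos: [509.0, -372.0, 311.3]
ee_rot: [-0.0, 0.741, -0.671, 0.0]
force: [0.3, 0.3, -0.3]
grip_width: -0.002
the job is handed in; nothing more can be done
None
```

The job is done and handed in at about 9.4 s of the 45 s allowed; `finish_job` reports no verdict.

- **Gate:** I pressed the raised yellow pad with the closed fingertips until the gate sat on its green stop, with 24 N at z ≈ 141 mm. The slide was still shut at that point.
- **Feed slide:** I pushed the red tab along the sorter's +y until it stopped, at 20 N. The three balls ran down by themselves.
- **Last checks:** After I backed off, the scene and side pictures both showed all three balls in the open beaker. The gate still leaned to green and the slide was open. The beakers looked upright and in place. The tool was well clear, with no force on it.

I judged the end state from the pictures. I did not measure the ball and beaker distances in mm. I did not look closely at the vessels outside the sorter area (reagent bottle, sample jar, stopper) after the moves, though the arm never went near them at low height. One measurement disagreed: triangulating the corners of the clear backstop plate gave residuals of about 30 mm, so I did not use it.

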